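Square a lidded dish into the lidding press and hold its plunger down

TASK

Push the square stoneware dish flush into the fence corner of the lidding press, square against both fences, and only then press the press's spring-loaded knob straight down by 15 mm, until its top is level with the little gauge post beside it, so that the pad bears on the lid. Keep it there for two seconds and finish while still holding it down at that depth; never ram the knob down to its bottom stop. Leave the other things on the shelf where they are.

Things in the scene. Friction and masses are not known exactly. Their poses are not given: they have to be found in the camera images.
- station: The lidding press, fixed to the shelf. Origin: inner corner of its fence, at shelf level; x axis away from the robot (turned up to 0.3 rad), y left, z up. The dish belongs in the quarter x < 0, y < 0, its centre then at (-55, -55) mm. Behind the corner a 36 mm square post, 62 mm high, carries a 34 mm wide bracket diagonally to above that place, 48 to 62 mm above the shelf.
- back_fence (a point): Back fence of the press, a plain metal bar 18 mm thick and 24 mm high along the press's y axis; inner face at press x = 0, from y = -150 to +18 mm. This point: top edge of the inner face, at y = -75 mm.
- side_fence (a point): Left side fence, the same bar along the press's x axis; inner face at press y = 0, from x = -150 mm to 0. This point: top edge of the inner face, at x = -75 mm.
- gauge (a point): Top of the 6 mm thick gauge post on the bracket, at press (-31, -31) mm, 85 mm above the shelf, 34 mm from the knob's axis towards the corner.
- dish_center (a point): Centre of the loose square stoneware dish with its flat lid (one piece): 110 x 110 mm, 30 mm high, about 0.55 kg, straight-sided; this point is 15 mm above the shelf. Its x and y axes are square to its sides, z up. It starts on the shelf in front and to the right of the corner, up to about 0.35 rad askew to the fences, and slides on the shelf.
- knob_top (a point): Centre of the top of the round black plunger knob, 36 mm across and 12 mm thick, above (-55, -55) of the press. At rest it is 100 mm above the shelf, at the wanted depth 85 mm.
- plunger (a joint): Downward travel of the knob in m: 0 at rest (up), 0.025 at the bottom stop, wanted 0.015. A spring pushes it back up at once when let go: about 3 N starts it; with the dish below, the pad meets the lid at 0.007 and about 13 N is needed at 0.015, about 20 N at the stop.
- pad: The 34 mm round rubber pad under the bracket, on the plunger's lower end, backed by its own spring (19 mm of give). Origin at the centre of its underside, 37 mm above the shelf at rest, so 7 mm above the dish's lid.
- burner_cap: Bystander: chrome spirit burner cap, 64 mm across, 32 mm high. Origin under its centre.
- ramekin: Bystander: small round stoneware bowl, 80 mm across, 40 mm high, left of the side fence. Origin under its centre.
- jar: Bystander: small jar, 50 mm across, 85 mm high, behind the back fence. Origin under its centre.
- mill: Bystander: wooden pepper mill, 56 mm across, 150 mm high, at the left. Origin under its centre.
- fork1: Bystander: fondue fork, 260 mm long, lying flat along its x axis at the left. Origin near its middle, on the shelf.
- fork2: Bystander: second fondue fork, the same, beside the first.
Mind the look-alikes: they are no part of the job. Leave any blue, orange or red look-alike of the part that bears dish_center alone.

How it is judged:
By the outcome, as a careful person would: the job done as asked, in the order asked, and still so for the second after the job is handed in, while the arm keeps its last pose, push and grip.
It also fails if it takes over 64 s, if anything falls off the work surface, if the arm or the gripper's body presses on something with over 40 N, if the wrist force passes 120 N, or if a joint passes its speed limit or range.

ROBOT

A 7-joint arm with a two-finger parallel gripper is mounted at the origin on the work surface. World frame = base frame: x ahead of the robot, y to its left, z up, the work surface at z = 0. Lengths are in m, angles in rad, forces in N, time in s.
With the tool pointing down it reaches from about 0.4 to 0.85 m from the base axis. Payload 10.4 kg.
Tool frame: the origin (TCP) lies at the very end of the fingers, on their centre line; the grasp point (between the pads) lies 19 mm behind it; z points along the fingers, y is the direction in which the jaws open and shut (so a half turn about z gives the same grasp; the last joint's range is limited). The gripper opens to 87 mm and grips with 3 to 60 N. Pads are 19 mm wide; open, the fingers measure 117 mm over their backs; the gripper's body (75 mm by 190 mm) begins 51 mm behind the grasp point.
Start: joints at [1.295, 0.332, -0.065, 1.46, 0.022, 1.35, -0.088], TCP at [0.156, -0.605, 0.223] pointing down, gripper open.
Joint ranges: [-2.6, 2.6], [-0.5, 2.12], [-1.47, 1.34], [0.16, 2.42], [-1.27, 4.41], [0.06, 2.06], [-2.6, 2.6]. Speed limits (rad/s): [2.22, 2.22, 2.79, 2.79, 3.14, 3.14, 3.14].

INTERFACE

Orientations are given as a unit quaternion [x, y, z, w].
In Python, from bench import read_state, camera, close_job, recognise, masks_of gives the robot as it stands.
- The arm moves only by the tool play_rows, never from a script. Its argument "moves" is a list of rows, each a list of 3 entries, a list of its own where there are three numbers: the shift along the tool's x, y, z in cm, then the turn, a rotation vector about the tool's x, y, z in rad, then the finger opening in cm, from 0 to 8.7. In form: [[[dx, dy, dz], [ax, ay, az], jaw], ...]. A call has 1 to 8 rows; each row is the pose to reach, as a shift and turn from the pose commanded when the call began, along the tool's axes at that moment; what a row does not reach only later rows make up. A row lasts 1/8 s, in which the tool goes at most 62.5 mm and 10.7 degrees, less where a joint would pass 70% of its speed; a pose out of reach is approached as far as the arm can. A call with a gripper value outside its range is refused whole. The fingers move at their own pace and stop on an object; "grip_force" is the grip in N (left out, the last holds). Time passes only in rows, so rows that repeat a pose let the fingers close. It gives the time, the measured TCP pose, the force and the opening at its end, in the units of the state.
- read_state(): the state, without advancing time (a new reading comes with each control period).
- camera(name): name is "side" or "top"; returns a dict with "frame" (420x560x3 uint8, red, green, blue), "intrinsics" (3x3 intrinsics, pixels), "camera_from_world" (4x4, takes a point from world to camera coordinates). Camera axes: x right, y down, z forward; pixel columns grow to the right and rows downward; lengths in m; the calibration is good to about 2 mm. A picture is of the moment at which its call begins. There is no depth.
- close_job(): hands the job in, once; it reports no verdict.
Trained networks look in a picture, given as the dict that the camera call returned (one of the last four; its "shot" number tells which), for a name from the list of things; names that differ only in an ending like _2 or _b are one class to them, and where a whole thing is asked for, a point or a joint stands for the part that bears it (a point fixed in the world has none). Each returns a list of dicts, best first, with "conf" (0 to 1); they miss things now and then, are a little off and sometimes report something else, mostly with a low value. They report only what shows in the picture. A call takes as long as a camera call. They do not tell look-alikes from the thing itself.
- recognise(picture, query): "at" ([column, row] in pixels, amid what is visible of it).
- masks_of(picture, query): "region" (420x560 bool, what is visible of it) and "at" ([column, row] in pixels, amid what is visible of it).
The state is a dict: "time": time; "joint_positions": joint angles; "joint_vel": joint speeds; "joint_torque": joint torques, N m; "ee_pos": TCP position; "eef_rot": TCP orientation; "ft_force": force on the tool from outside, world axes, zero at the start; "torque": the same for the moment, N m; "width": finger opening in m.
Only numpy, scipy, OpenCV 4.12 (cv2) and the standard library are available. Lean on these libraries where they do the work, as an engineer would, in place of code of your own. Each camera call takes 0.05 s, during which the arm holds its last target.

## Working session

There is one attempt and no reset: what is moved stays moved. The work goes in short steps, Python scripts to look and compute and a tool call to move; the robot and the scene stay as the last step left them, time stands still between calls to the robot, and variables do not carry over. Pictures are saved under pics/ and viewed, and the job is handed in when it is done.

Besides the shell and the picture viewer there is one more tool, called as a command line: name --argument value ..., lists and objects as JSON in quotes. play_rows: Moves the arm, as the interface text tells. Its arguments: {"type":"object","properties":{"moves":{"type":"array","items":{"type":"array"}},"grip_force":{"type":"number"}},"required":["moves"]}

```bash
mkdir -p pics; python3 - <<'E'
from bench import *
import cv2
s=read_state(); print({k:(v if not hasattr(v,'round') else v) for k,v in s.items()})
for n in ('top','side'):
    p=camera(n); cv2.imwrite(f'pics/{n}0.png',p['frame'][:,:,::-1]); print(n,p['intrinsics'],p['camera_from_world'])
    for q in ('dish_center','knob_top','gauge','back_fence','side_fence','burner_cap','ramekin','jar'):
        print(q,[(round(r['conf'],2),[round(float(a)) for a in r['at']]) for r in recognise(p,q)][:4])
E
```

```text
{'time': 0.0, 'joint_positions': array([ 1.29539442,  0.33286519, -0.06471948,  1.46096141,  0.02161138,
        1.34989449, -0.08850675]), 'joint_vel': array([-0.00013953, -0.0014339 , -0.00117739,  0.00085923,  0.00030907,
       -0.00036055, -0.00156427]), 'joint_torque': array([-1.21675974e-03, -6.23253679e+01,  2.41070084e-02, -3.89884830e+01,
       -6.15785806e-02,  3.99017881e-02,  1.38790333e-04]), 'ee_pos': array([ 0.156226  , -0.6047513 ,  0.22174857]), 'eef_rot': array([ 9.92019533e-01,  1.26082248e-01, -1.25905092e-04, -7.04999514e-04]), 'ft_force': array([ 0.12803256, -0.39609985, -0.54217529]), 'torque': array([-0.07366976, -0.00059038, -0.01752845]), 'width': 0.0872423936066619}
top [[460.52149711   0.         282.11671429]
 [  0.         460.52149711 207.43695382]
 [  0.           0.           1.        ]] [[ 0.00580436 -0.99996064  0.00671035 -0.01732703]
 [-0.99410526 -0.00649662 -0.1082244   0.5686035 ]
 [ 0.10826373 -0.00604262 -0.99410384  1.04716993]
 [ 0.          0.          0.          1.        ]]
dish_center [(0.9, [251, 270]), (0.82, [370, 276]), (0.76, [
[... 197 characters left out ...]
 185])]
ramekin [(0.78, [225, 190])]
jar []
side [[513.12699436   0.         277.14897039]
 [  0.         513.12699436 204.03205264]
 [  0.           0.           1.        ]] [[-0.98927254 -0.1456907  -0.01067956  0.56080685]
 [-0.06845731  0.52693846 -0.84714193  0.09862907]
 [ 0.12904817 -0.83732316 -0.53125934  1.44688196]
 [ 0.          0.          0.          1.        ]]
dish_center [(0.95, [322, 238]), (0.92, [273, 202]), (0.59, [223, 175])]
knob_top [(0.54, [254, 190])]
gauge [(0.68, [242, 222])]
back_fence []
side_fence [(0.86, [239, 215]), (0.26, [215, 204]), (0.17, [275, 162])]
burner_cap [(0.5, [333, 286]), (0.47, [278, 161])]
ramekin [(0.85, [252, 238])]
jar [(0.9, [214, 201])]
```

View pics/top0.png

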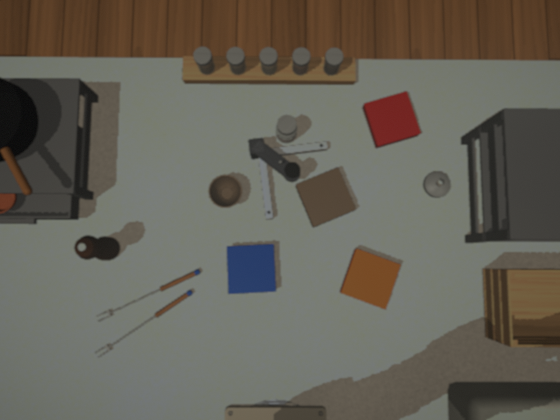

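View pics/side0.png

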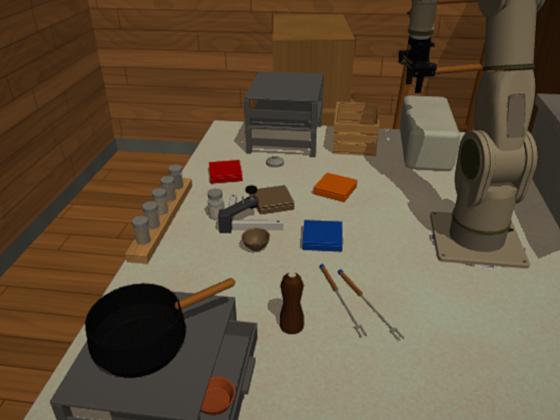

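```bash
python3 - <<'E'
import cv2
a=cv2.imread('pics/top0.png')[130:330,150:410]
cv2.imwrite('pics/topc.png',cv2.resize(a,None,fx=3,fy=3,interpolation=cv2.INTER_CUBIC))
E
```

```text
(no output)
```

View pics/topc.png

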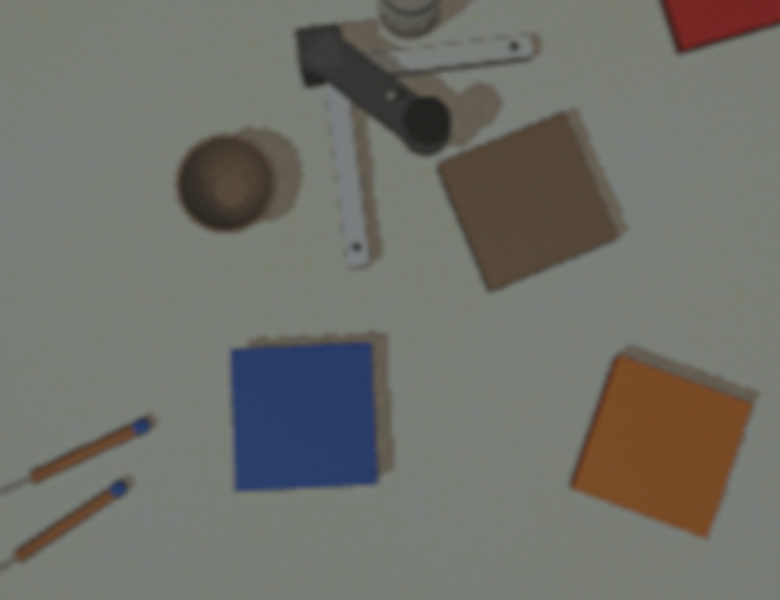

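The stoneware dish is the brown one at (326,197). The blue (251,270), orange (370,276) and red (392,118) ones are look-alikes, and the enlarged crop confirms the brown one. Next I measure poses.

```bash
cat > h.py <<'E'
import numpy as np, cv2
from bench import *
def unproj(p,uv,z):
    K=p['intrinsics'];T=np.array(p['camera_from_world']);R=T[:3,:3];t=T[:3,3]
    uv=np.atleast_2d(uv).astype(float)
    d=np.c_[uv,np.ones(len(uv))]@np.linalg.inv(K).T@R
    o=-R.T@t
    return o+d*((z-o[2])/d[:,2])[:,None]
def proj(p,X):
    K=p['intrinsics'];T=np.array(p['camera_from_world'])
    X=np.atleast_2d(X)@T[:3,:3].T+T[:3,3]
    x=X@np.array(K).T
    return x[:,:2]/x[:,2:]
def rectify(p,z,x0,x1,y0,y1,s=2000):
    """metric image at height z: col=(y1-y)*s,row=(x1-x)*s"""
    W=np.array([[x1,y1,z],[x1,y0,z],[x0,y0,z],[x0,y1,z]])
    w,h=int((y1-y0)*s),int((x1-x0)*s)
    M=cv2.getPerspectiveTransform(proj(p,W).astype(np.float32),np.float32([[0,0],[w,0],[w,h],[0,h]]))
    return cv2.warpPerspective(np.ascontiguousarray(p['frame'][:,:,::-1]),M,(w,h),flags=cv2.INTER_CUBIC)
E
python3 - <<'E'
from h import *
p=camera('top')
for q in ('dish_center','knob_top','station'):
    for r in masks_of(p,q)[:5]:
        c=max(cv2.findContours(r['region'].astype(np.uint8),0,1)[0],key=cv2.contourArea)[:,0]
        z=.03 if q[0]=='d' else .1
        X=unproj(p,c,z)[:,:2]*1000
        print(q,round(r['conf'],2),np.round(r['at']),cv2.minAreaRect(X.astype(np.float32)))
        if q[0]=='k': print(cv2.minEnclosingCircle(X.astype(np.float32)))
im=rectify(p,.024,.50,.72,-.2,.1,2500); cv2.imwrite('pics/rf.png',im)
im=rectify(p,.1,.50,.65,-.1,.05,4000); cv2.imwrite('pics/rk.png',im)
ps=camera('side')
r=masks_of(ps,'knob_top')
for k in r: print('side knob',k['conf'],k['at'],unproj(ps,k['at'],.094))
for r in recognise(ps,'dish_center')+[]: print(r['conf'],unproj(ps,r['at'],.028))
a=ps['frame'][150:290,180:340,::-1];cv2.imwrite('pics/s1.png',cv2.resize(a,None,fx=5,fy=4.2,interpolation=2)[:600])
E
```

```text
dish_center 0.94 [367. 279.] ((406.00970458984375, -218.41122436523438), (115.11856079101562, 112.73835754394531), 70.95049285888672)
dish_center 0.92 [330. 199.] ((594.899169921875, -115.3558578491211), (112.14067077636719, 112.03176879882812), 22.806167602539062)
dish_center 0.68 [392. 120.] ((782.8356323242188, -274.0662841796875), (114.50606536865234, 116.34051513671875), 16.767160415649414)
dish_center 0.6 [248. 269.] ((426.8878173828125, 56.97795867919922), (109.87914276123047, 110.31900024414062), 3.1288979053497314)
dish_center 0.43 [288. 126.] ((757.3531494140625, -23.21741485595703), (68.52058410644531, 50.17702865600586), 0.41492602229118347)
knob_top 0.72 [329. 199.] ((585.4877319335938, -108.27758026123047), (103.76557159423828, 104.42845153808594), 23.170597076416016)
((585.24853515625, -107.81409454345703), 69.72523498535156)
knob_top 0.63 [292. 170.] ((645.7000122070312, -35.87120056152344), (33.67800521850586, 33.17971420288086), 0.29375362396240234)
((645.4811401367188, -35.13660430908203), 18.280792236328125)
station 0.75 [271. 160.] ((623.8928833007812, -21.299842834472656), (176.15151977539062, 180.1941375732422), 87.55435180664062)
side knob 0.45 [240.6, 219.6] [[0.64609821 0.12699448 0.094     ]]
side knob 0.42 [252.9, 189.5] [[ 0.64285744 -0.03358567  0.094     ]]
0.95 [[ 0.7755811  -0.22554535  0.028     ]]
0.94 [[0.42766314 0.08357951 0.028     ]]
0.85 [[ 0.40271146 -0.18202583  0.028     ]]
0.67 [[ 0.5917196  -0.10141968  0.028     ]]
```

View pics/rf.png

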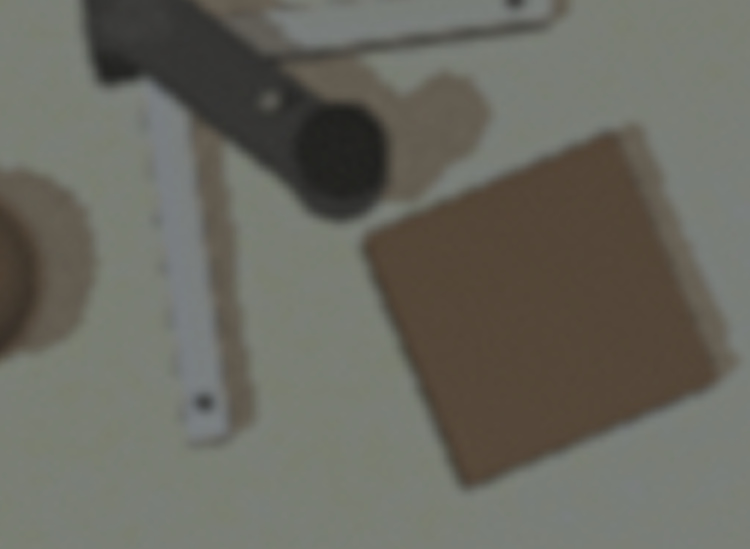

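View pics/rk.png

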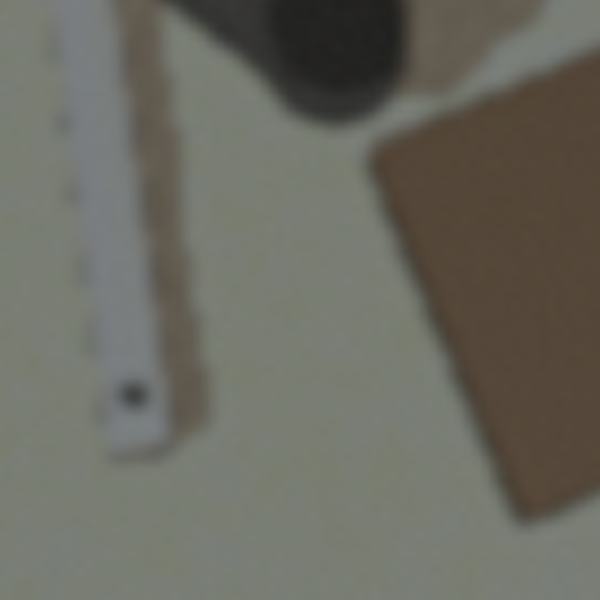

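View pics/s1.png

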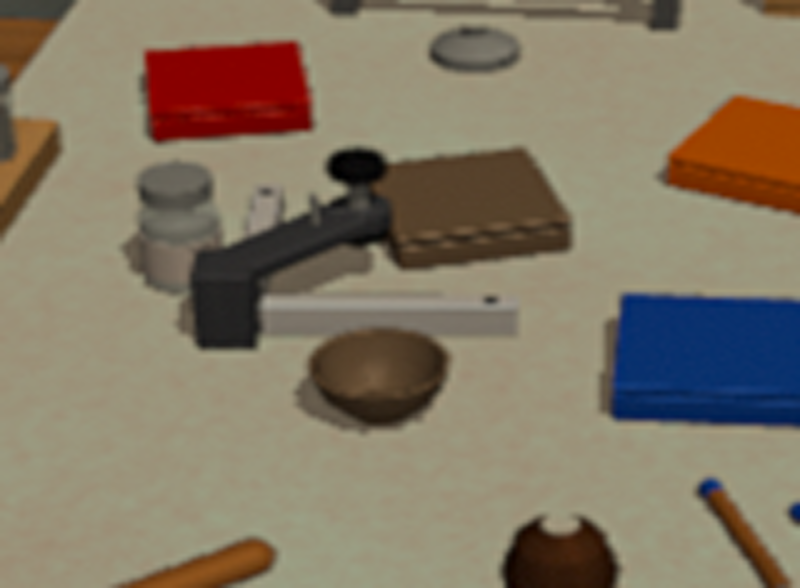

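```bash
python3 - <<'E'
from h import *
p=camera('top')
print('cam',-np.array(p['camera_from_world'])[:3,:3].T@np.array(p['camera_from_world'])[:3,3])
s=4000
im=rectify(p,.024,.50,.74,-.2,.1,s).astype(float)
b=im[:,:,0]-0.5*im[:,:,2]  # blueish-white
g=im.sum(2)
def w(c,r): return np.array([.74-r/s,.1-c/s])
# side fence inner edge: each row, steepest fall of g in window
P=[]
for x in np.arange(.56,.64,.004):
    r=int((.74-x)*s); c0=int((.1-(.028+(x-.6)*.12))*s)
    prof=cv2.GaussianBlur(g[r-4:r+5].mean(0)[None],(0,0),5)[0]
    d=np.gradient(prof); seg=d[c0-40:c0+70]; k=seg.argmin(); P.append(w(c0-40+k,r))
P=np.array(P);
Q=[]
for y in np.arange(-.11,-.03,.004):
    c=int((.1-y)*s); 
    r0=int((.74-(.70-(y+.03)*.13))*s)
    prof=cv2.GaussianBlur(g[:,c-4:c+5].mean(1)[None],(0,0),5)[0]
    d=np.gradient(prof); seg=d[r0-60:r0+80]; k=seg.argmin(); Q.append(w(c,r0-60+k))
Q=np.array(Q)
print(np.round(P*1000,1).tolist());print(np.round(Q*1000,1).tolist())
def fit(A):
    vx,vy,x,y=cv2.fitLine((A*1000).astype(np.float32),cv2.DIST_HUBER,0,.01,.01).ravel(); return vx,vy,x,y
a=fit(P);bb=fit(Q);print(a,np.arctan(a[1]/a[0]),bb,np.arctan(-bb[0]/bb[1]))
M=np.array([[a[0],-bb[0]],[a[1],-bb[1]]]);t=np.linalg.solve(M,np.array([bb[2]-a[2],bb[3]-a[3]]))
O=np.array([a[2]+a[0]*t[0],a[3]+a[1]*t[0]]);print('corner',O)
for th in (.1,.12,.14): 
  R=np.array([[np.cos(th),-np.sin(th)],[np.sin(th),np.cos(th)]]);print(th,'knob pred',O+R@[-55,-55])
E
```

```text
cam [ 0.45198178 -0.00730469  1.10264869]
[[560.2, 21.8], [564.2, 10.5], [568.2, 11.8], [572.2, 12.0], [576.2, 12.3], [580.2, 12.3], [584.2, 13.8], [588.2, 14.2], [592.2, 14.5], [596.2, 14.5], [600.2, 15.2], [604.2, 16.0], [608.2, 16.8], [612.2, 17.0], [616.2, 17.0], [620.2, 17.8], [624.2, 19.0], [628.2, 19.5], [632.2, 19.5], [636.2, 19.5]]
[[712.0, -110.0], [723.8, -106.0], [711.2, -102.0], [710.5, -98.0], [709.8, -94.0], [709.5, -90.0], [709.2, -86.0], [708.8, -82.0], [708.0, -78.0], [707.2, -74.0], [707.0, -69.8], [706.8, -65.8], [706.2, -61.8], [705.0, -57.7], [704.8, -53.7], [704.5, -49.7], [704.0, -45.7], [703.0, -41.7], [701.8, -37.8], [701.5, -33.8]]
(np.float32(0.99262714), np.float32(0.12120811), np.float32(600.00867), np.float32(15.459238)) 0.12150688 (np.float32(0.13258423), np.float32(-0.9911717), np.float32(706.2), np.float32(-64.65)) 0.13297579
corner [693.94977   26.930237]
0.1 knob pred [644.71537689 -33.28583019]
0.12 knob pred [645.9294645  -34.25840956]
0.14 knob pred [647.16275958 -35.20651428]
```

```bash
cat >> h.py <<'E'
from scipy.spatial.transform import Rotation as Ro
def to(x,y,z,yaw,cur=None):
    """print tool-frame shift (cm) and turn from the measured/commanded pose"""
    s=read_state()
    pos,R=(s['ee_pos'],Ro.from_quat(s['eef_rot'])) if cur is None else cur
    G=Ro.from_matrix(np.c_[[np.cos(yaw),np.sin(yaw),0],[np.sin(yaw),-np.cos(yaw),0],[0,0,-1]])
    d=R.inv().apply(np.array([x,y,z])-pos)*100
    print('shift',np.round(d,2),'turn',np.round((R.inv()*G).as_rotvec(),3))
def st():
    s=read_state();m=Ro.from_quat(s['eef_rot']).as_matrix()
    print('t',round(s['time'],2),'pos',np.round(s['ee_pos']*1000,1),'yaw',round(float(np.arctan2(m[1,0],m[0,0])),3),'zaxis',np.round(m[:,2],3),'F',np.round(s['ft_force'],1),'w',round(s['width'],3))
E
python3 -c "
from h import *
st(); to(.632,-.205,.15,1.969)"
```

```text
t 1.3 pos [ 156.3 -605.2  222.6] yaw 0.253 zaxis [ 0. -0. -1.] F [-0.8 -0.4 -0.1] w 0.087
shift [ 56.06 -26.85   7.25] turn [ 0.     0.    -1.716]
```

play_rows --moves '[[[56, -26.8, 7.2], [0, 0, -1.716], 6], [[56, -26.8, 7.2], [0, 0, -1.716], 6], [[56, -26.8, 7.2], [0, 0, -1.716], 6], [[56, -26.8, 7.2], [0, 0, -1.716], 6], [[56, -26.8, 7.2], [0, 0, -1.716], 6], [[56, -26.8, 7.2], [0, 0, -1.716], 6], [[56, -26.8, 7.2], [0, 0, -1.716], 6], [[56, -26.8, 7.2], [0, 0, -1.716], 6]]'

```text
time: 2.3
ee_pos: [0.5378, -0.2843, 0.165]
eef_rot: [0.638, 0.77, -0.0, 0.0]
ft_force: [-0.6, -1.1, -0.5]
width: 0.0602
```

```bash
python3 -c "
from h import *
st(); to(.632,-.205,.15,1.969)"
```

```text
t 2.3 pos [ 537.8 -284.3  165. ] yaw 1.758 zaxis [ 0.001 -0.001 -1.   ] F [-0.6 -1.1 -0.5] w 0.06
shift [ 6.04 10.73  1.5 ] turn [ 0.     0.001 -0.211]
```

play_rows --moves '[[[6, 10.7, 1.5], [0, 0, -0.211], 6], [[6, 10.7, 1.5], [0, 0, -0.211], 6], [[6, 10.7, 1.5], [0, 0, -0.211], 6], [[6, 10.7, 1.5], [0, 0, -0.211], 6]]'

```text
time: 2.8
ee_pos: [0.6307, -0.2074, 0.1496]
eef_rot: [0.555, 0.832, -0.0, -0.0]
ft_force: [0.4, -1.6, 0.0]
width: 0.0603
```

```bash
python3 -c "
from h import *
st(); to(.632,-.203,.016,1.969)
p=camera('side');cv2.imwrite('pics/s2.png',cv2.resize(p['frame'][80:290,160:440,::-1],None,fx=2.8,fy=2.8))"
```

```text
t 2.8 pos [ 630.7 -207.4  149.6] yaw 1.964 zaxis [-0.001 -0.    -1.   ] F [ 0.4 -1.6  0. ] w 0.06
shift [ 0.36  0.3  13.36] turn [-0.001  0.    -0.005]
```

View pics/s2.png

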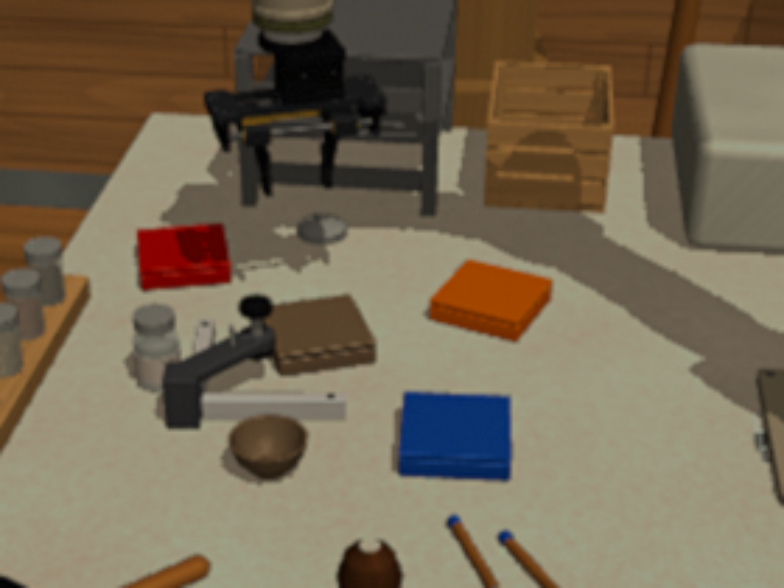

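play_rows --moves '[[[0.3, 0.3, 5], [0, 0, 0], 6], [[0.3, 0.3, 10], [0, 0, 0], 6], [[0.3, 0.3, 13.2], [0, 0, 0], 6], [[0.3, 0.3, 13.4], [0, 0, 0], 6], [[0.3, 0.3, 13.4], [0, 0, 0], 6]]'

```text
time: 3.48
ee_pos: [0.633, -0.2044, 0.0177]
eef_rot: [0.556, 0.831, 0.0, 0.001]
ft_force: [0.1, -0.4, -0.6]
width: 0.0603
```

```bash
python3 -c "
from h import *
st()
p=camera('top');cv2.imwrite('pics/t2.png',rectify(p,.03,.5,.75,-.3,.05,2200))
# end pose targets: station
O=np.array([.6938,.0267]);th=.128
R=np.array([[np.cos(th),-np.sin(th)],[np.sin(th),np.cos(th)]])
for v in [(-.126,-.120),(-.126,-.128),(-.120,-.120)]: w=O+R@v; print(v,w); to(w[0],w[1],.016,np.pi/2+th)
"
```

```text
t 3.48 pos [ 633.  -204.4   17.7] yaw 1.962 zaxis [ 0.002 -0.001 -1.   ] F [ 0.1 -0.4 -0.6] w 0.06
(-0.126, -0.12) [ 0.58414887 -0.1084023 ]
shift [10.74 -0.9   0.19] turn [0.002 0.002 0.264]
(-0.126, -0.128) [ 0.58517008 -0.11633685]
shift [ 9.96 -1.11  0.19] turn [0.002 0.002 0.264]
(-0.12, -0.12) [ 0.59009979 -0.10763639]
shift [10.58 -0.32  0.19] turn [0.002 0.002 0.264]
```

View pics/t2.png

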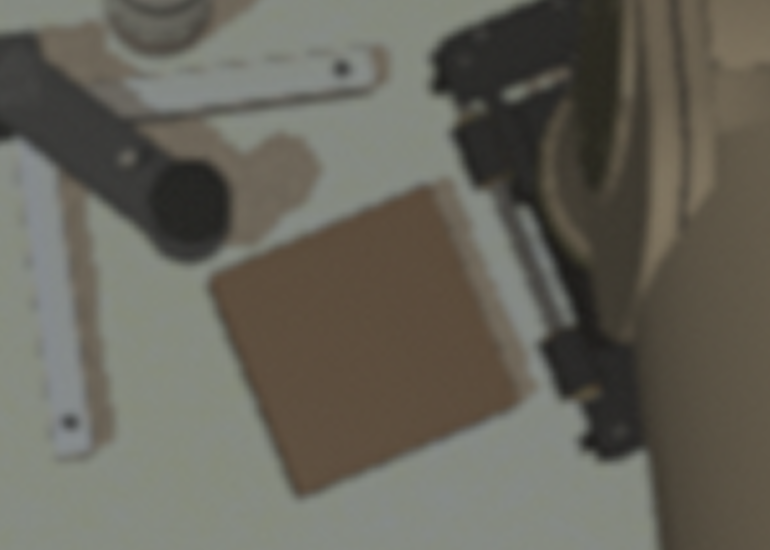

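play_rows --moves '[[[1.5, 0, 0.1], [0, 0, 0], 6], [[2.5, 0, 0.1], [0, 0, 0], 6], [[3.3, 0, 0.1], [0, 0, 0], 6], [[4.1, 0, 0.1], [0, 0, 0.04], 6], [[4.9, 0, 0.1], [0, 0, 0.07], 6], [[5.7, 0, 0.1], [0, 0, 0.1], 6], [[6.5, 0, 0.1], [0, 0, 0.13], 6], [[7.3, 0, 0.1], [0, 0, 0.165], 6]]'

```text
time: 4.53
ee_pos: [0.6047, -0.1369, 0.0156]
eef_rot: [0.623, 0.782, -0.001, 0.001]
ft_force: [0.2, -5.1, 1.0]
width: 0.0599
```

```bash
python3 -c "
from h import *
st()
p=camera('top');cv2.imwrite('pics/t3.png',rectify(p,.03,.5,.75,-.3,.05,2200))
O=np.array([.6938,.0267]);th=.128
R=np.array([[np.cos(th),-np.sin(th)],[np.sin(th),np.cos(th)]])
for v in [(-.115,-.120)]: w=O+R@v; print(v,w); to(w[0],w[1],.016,np.pi/2+th)
"
```

```text
t 4.53 pos [ 604.7 -136.9   15.6] yaw 1.797 zaxis [ 0.001 -0.002 -1.   ] F [ 0.2 -5.1  1. ] w 0.06
(-0.115, -0.12) [ 0.59505889 -0.10699814]
shift [ 2.98 -0.28 -0.04] turn [0.001 0.001 0.097]
```

View pics/t3.png

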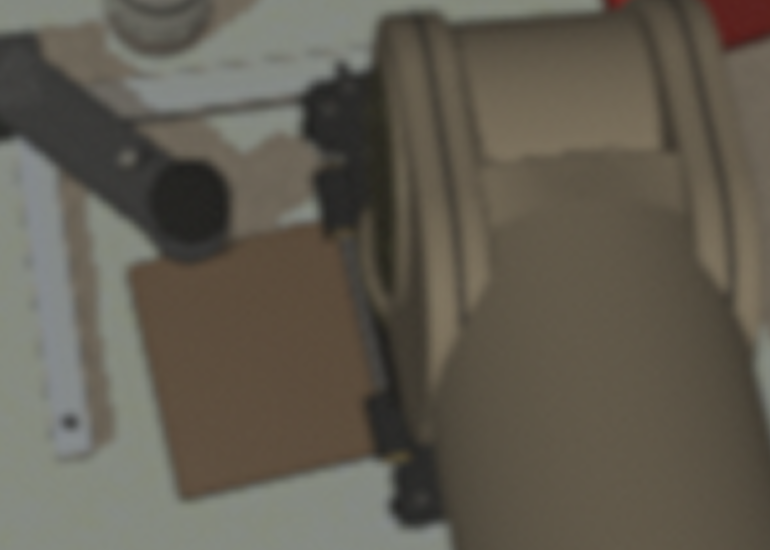

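play_rows --moves '[[[0.7, 0, 0], [0, 0, 0.03], 6], [[1.4, -0.1, 0], [0, 0, 0.055], 6], [[2.0, -0.1, 0], [0, 0, 0.08], 6], [[2.5, -0.2, 0], [0, 0, 0.097], 6], [[2.8, -0.2, 0], [0, 0, 0.097], 6], [[2.9, -0.2, 0], [0, 0, 0.097], 6]]'

```text
time: 5.32
ee_pos: [0.5965, -0.1085, 0.0154]
eef_rot: [0.659, 0.752, 0.0, 0.001]
ft_force: [0.7, -6.4, 4.2]
width: 0.0603
```

```bash
python3 -c "
from h import *
st()
p=camera('top');cv2.imwrite('pics/t4.png',rectify(p,.03,.5,.75,-.25,.1,2200))
"
```

```text
t 5.33 pos [ 596.5 -108.5   15.4] yaw 1.702 zaxis [ 0.001 -0.001 -1.   ] F [ 0.7 -6.4  4.2] w 0.06
```

View pics/t4.png

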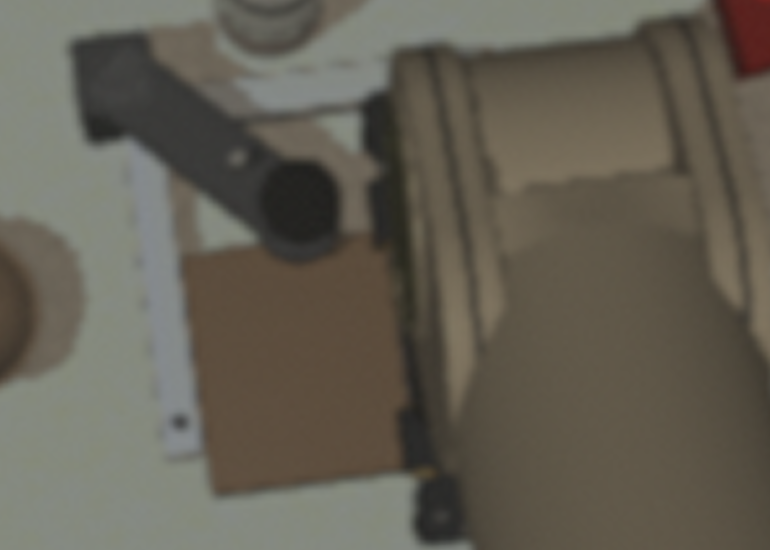

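play_rows --moves '[[[0.2, 0, 0], [0, 0, 0], 6], [[0.3, 0, 0], [0, 0, 0], 6], [[0.4, 0, 0], [0, 0, 0], 6], [[0.4, 0, 0], [0, 0, 0], 6]]'

```text
time: 5.88
ee_pos: [0.5961, -0.1081, 0.0155]
eef_rot: [0.66, 0.751, -0.001, 0.002]
ft_force: [3.1, -13.8, 2.3]
width: 0.0598
```

```bash
python3 -c "
from h import *
st()
p=camera('top');cv2.imwrite('pics/t5.png',rectify(p,.03,.5,.75,-.25,.1,2200))
"
```

```text
t 5.88 pos [ 596.1 -108.1   15.5] yaw 1.699 zaxis [ 0.002 -0.004 -1.   ] F [  3.1 -13.8   2.3] w 0.06
```

View pics/t5.png

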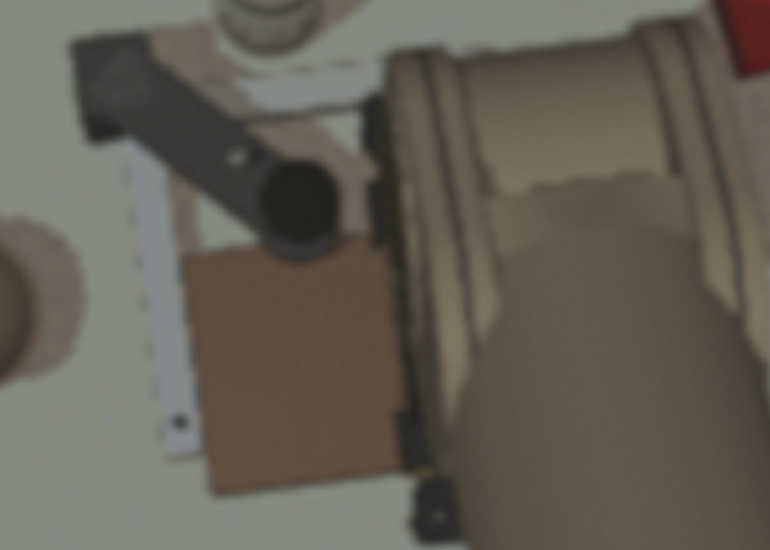

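play_rows --moves '[[[-2, 0, 0], [0, 0, 0], 6], [[-4, 0, 0], [0, 0, 0], 6], [[-5, 0, -5], [0, 0, 0], 6], [[-5, 0, -11], [0, 0, 0], 6], [[-5, 0, -12], [0, 0, 0.1], 6]]'

```text
time: 6.55
ee_pos: [0.6042, -0.1544, 0.1393]
eef_rot: [0.697, 0.717, 0.002, 0.002]
ft_force: [-1.0, 0.9, -0.3]
width: 0.0602
```

```bash
python3 -c "
from h import *
st(); to(.498,-.059,.13,.128)
"
```

```text
t 6.55 pos [ 604.2 -154.4  139.3] yaw 1.6 zaxis [ 0.006 -0.001 -1.   ] F [-1.   0.9 -0.3] w 0.06
shift [  9.84 -10.34   0.86] turn [ 0.005 -0.004  1.472]
```

play_rows --moves '[[[0, -6, 0.8], [0, 0, 0.2], 5.5], [[2, -10.3, 0.8], [0, 0, 0.4], 5.5], [[9.8, -10.3, 0.8], [0, 0, 1.472], 5.5], [[9.8, -10.3, 0.8], [0, 0, 1.472], 5.5], [[9.8, -10.3, 0.8], [0, 0, 1.472], 5.5], [[9.8, -10.3, 0.8], [0, 0, 1.472], 5.5], [[9.8, -10.3, 0.8], [0, 0, 1.472], 5.5], [[9.8, -10.3, 0.8], [0, 0, 1.472], 5.5]]'

```text
time: 7.55
ee_pos: [0.496, -0.0591, 0.1267]
eef_rot: [0.998, 0.062, -0.0, -0.0]
ft_force: [-0.0, -0.4, 0.2]
width: 0.0547
```

```bash
python3 -c "
from h import *
st(); to(.498,-.059,.016,.128)
"
```

```text
t 7.55 pos [496.  -59.1 126.7] yaw 0.124 zaxis [-0.001  0.001 -1.   ] F [-0.  -0.4  0.2] w 0.055
shift [ 0.21  0.02 11.07] turn [-0.001  0.001 -0.004]
```

play_rows --moves '[[[0.2, 0, 5], [0, 0, 0], 5.5], [[0.2, 0, 9], [0, 0, 0], 5.5], [[0.2, 0, 11], [0, 0, 0], 5.5], [[0.2, 0, 11], [0, 0, 0], 5.5]]'

```text
time: 8.05
ee_pos: [0.4968, -0.0586, 0.0155]
eef_rot: [0.998, 0.065, -0.002, -0.001]
ft_force: [-0.9, 0.3, 1.4]
width: 0.0546
```

```bash
python3 -c "
from h import *
st()
p=camera('top');cv2.imwrite('pics/t6.png',rectify(p,.03,.45,.75,-.2,.1,2000))
O=np.array([.6938,.0267]);th=.128
R=np.array([[np.cos(th),-np.sin(th)],[np.sin(th),np.cos(th)]])
for v in [(-.121,-.058)]: w=O+R@v; print(v,w); to(w[0],w[1],.016,th)
"
```

```text
t 8.05 pos [496.8 -58.6  15.5] yaw 0.13 zaxis [-0.003  0.001 -1.   ] F [-0.9  0.3  1.4] w 0.055
(-0.121, -0.058) [ 0.58119362 -0.04627125]
shift [ 8.43 -0.15  0.07] turn [-0.001  0.001  0.002]
```

View pics/t6.png

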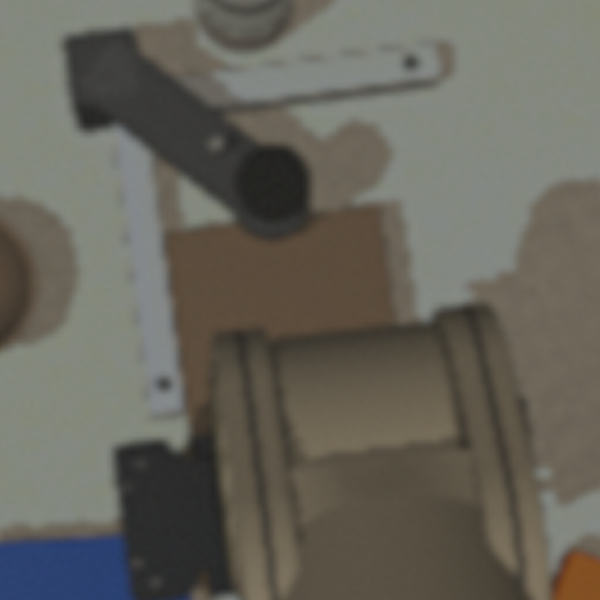

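play_rows --moves '[[[1.5, 0, 0], [0, 0, 0], 5.5], [[2.5, 0, 0], [0, 0, 0], 5.5], [[3.3, 0, 0], [0, 0, 0], 5.5], [[4.1, 0, 0], [0, 0, 0], 5.5], [[4.9, 0, 0], [0, 0, 0], 5.5], [[5.7, 0, 0], [0, 0, 0], 5.5], [[6.5, 0, 0], [0, 0, 0], 5.5], [[7.2, 0, 0], [0, 0, 0], 5.5]]'

```text
time: 9.1
ee_pos: [0.5693, -0.0496, 0.0172]
eef_rot: [0.998, 0.065, -0.001, 0.0]
ft_force: [-6.3, -1.7, 4.9]
width: 0.055
```

```bash
python3 -c "
from h import *
st()
p=camera('top');cv2.imwrite('pics/t7.png',rectify(p,.03,.45,.75,-.2,.1,2000))
to(.5812,-.0463,.016,.128)
"
```

```text
t 9.1 pos [569.3 -49.6  17.2] yaw 0.13 zaxis [-0.002 -0.001 -1.   ] F [-6.3 -1.7  4.9] w 0.055
shift [ 1.12 -0.16  0.12] turn [0.    0.001 0.002]
```

View pics/t7.png

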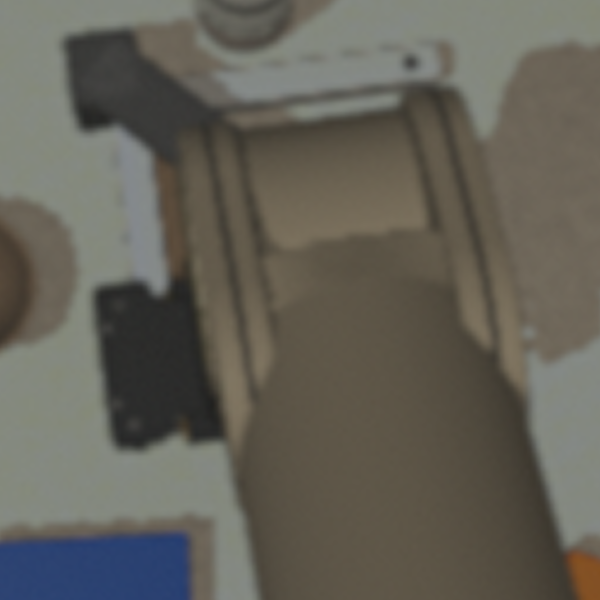

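play_rows --moves '[[[0.5, 0, 0], [0, 0, 0], 5.5], [[0.9, 0, 0], [0, 0, 0], 5.5], [[1.1, 0, 0], [0, 0, 0], 5.5], [[1.2, 0, 0], [0, 0, 0], 5.5]]'

```text
time: 9.65
ee_pos: [0.5809, -0.0479, 0.017]
eef_rot: [0.998, 0.065, -0.001, 0.0]
ft_force: [-6.1, -1.1, 4.3]
width: 0.0553
```

```bash
python3 -c "
from h import *
st()"
```

```text
t 9.65 pos [580.9 -47.9  17. ] yaw 0.13 zaxis [-0.001 -0.    -1.   ] F [-6.1 -1.1  4.3] w 0.055
```

play_rows --moves '[[[0.1, 0, 0], [0, 0, 0], 5.5], [[0.2, 0, 0], [0, 0, 0], 5.5], [[0.3, 0, 0], [0, 0, 0], 5.5], [[0.3, 0, 0], [0, 0, 0], 5.5]]'

```text
time: 10.15
ee_pos: [0.5824, -0.0477, 0.017]
eef_rot: [0.998, 0.065, -0.002, 0.0]
ft_force: [-13.3, -1.9, 10.0]
width: 0.0551
```

```bash
python3 -c "
from h import *
st()"
```

```text
t 10.15 pos [582.4 -47.7  17. ] yaw 0.129 zaxis [-0.004 -0.001 -1.   ] F [-13.3  -1.9  10. ] w 0.055
```

play_rows --moves '[[[0.1, 0, 0], [0, 0, 0], 5.5], [[0.2, 0, 0], [0, 0, 0], 5.5], [[0.2, 0, 0], [0, 0, 0], 5.5]]'

```text
time: 10.52
ee_pos: [0.5825, -0.0478, 0.0168]
eef_rot: [0.998, 0.065, -0.004, 0.001]
ft_force: [-23.0, -1.8, 18.2]
width: 0.0552
```

```bash
python3 -c "
from h import *
st()
p=camera('side');cv2.imwrite('pics/s3.png',cv2.resize(p['frame'][150:290,180:340,::-1],None,fx=4.2,fy=4.2,interpolation=2))"
```

```text
t 10.53 pos [582.5 -47.8  16.8] yaw 0.129 zaxis [-0.008 -0.002 -1.   ] F [-23.   -1.8  18.2] w 0.055
```

View pics/s3.png

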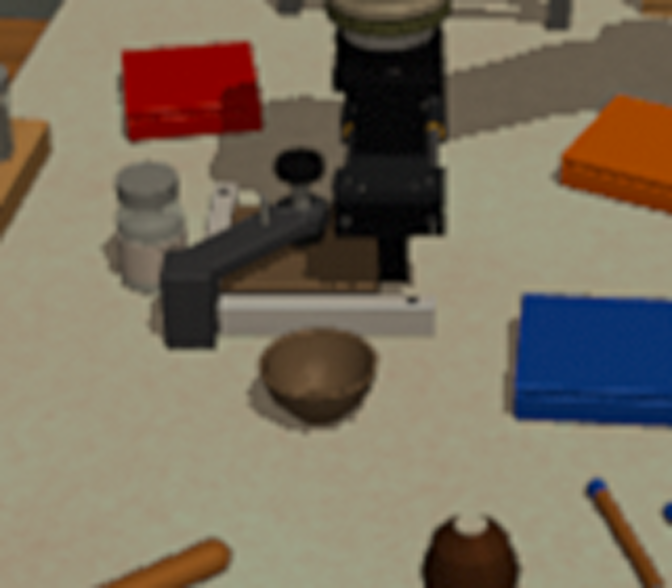

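The dish is against the back fence: the force climbs with no further travel. I back off and check squareness.

play_rows --moves '[[[-1, 0, 0], [0, 0, 0], 5.5], [[-4, 0, 0], [0, 0, 0], 5.5], [[-6, 0, -4], [0, 0, 0], 4], [[-7, 0, -10], [0, 0, 0], 2], [[-7, 8, -14], [0, 0, 0], 0], [[-7, 14, -14], [0, 0, 0], 0], [[-7, 20, -14], [0, 0, 0], 0], [[-7, 20, -14], [0, 0, 0], 0]]'

```text
time: 11.58
ee_pos: [0.5425, -0.2593, 0.1572]
eef_rot: [0.998, 0.062, 0.001, 0.001]
ft_force: [0.9, 0.0, -0.7]
width: 0.0042
```

```bash
python3 - <<'E'
from h import *
st()
p=camera('top');cv2.imwrite('pics/t8.png',rectify(p,.03,.53,.75,-.15,.07,2700))
im=rectify(p,.03,.5,.75,-.2,.1,2000)
r=masks_of(p,'dish_center')
for k in r:
    c=max(cv2.findContours(k['region'].astype(np.uint8),0,1)[0],key=cv2.contourArea)[:,0]
    print(k['conf'],k['at'],cv2.minAreaRect((unproj(p,c,.03)[:,:2]*1000).astype(np.float32)))
E
```

```text
t 11.57 pos [ 542.5 -259.3  157.2] yaw 0.124 zaxis [ 0.001 -0.002 -1.   ] F [ 0.9  0.  -0.7] w 0.004
0.91 [298.0, 184.4] ((644.4195556640625, -35.74580383300781), (112.77261352539062, 109.53868103027344), 7.557098388671875)
0.81 [249.5, 267.2] ((426.8645935058594, 56.90113067626953), (109.76097106933594, 109.75711822509766), 3.199955463409424)
0.68 [393.5, 117.4] ((783.2469482421875, -274.27484130859375), (115.10838317871094, 119.0313491821289), 16.863393783569336)
0.6 [368.6, 276.3] ((405.9020690917969, -217.5907745361328), (112.16464233398438, 110.20462799072266), 69.72877502441406)
```

View pics/t8.png

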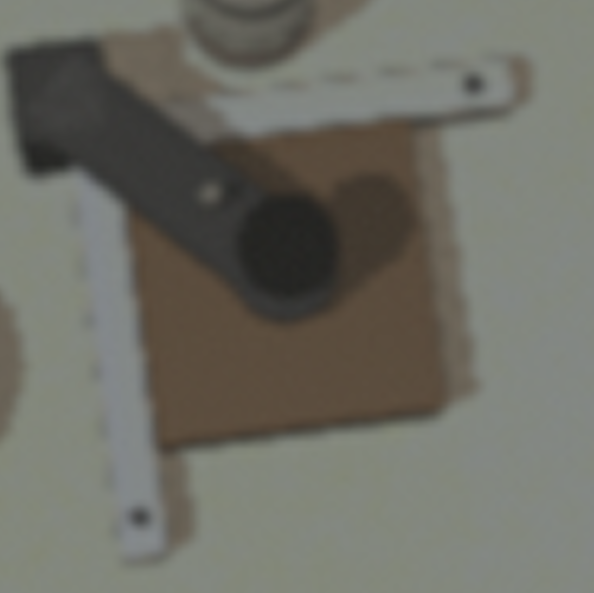

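Both sides look flush and the dish yaw (0.132) matches the fences (0.12–0.13). I make one confirming push on the right face.

```bash
python3 - <<'E'
from h import *
O=np.array([.6938,.0267]);th=.128
R=np.array([[np.cos(th),-np.sin(th)],[np.sin(th),np.cos(th)]])
w=O+R@[-.070,-.155]; print(w); to(w[0],w[1],.12,np.pi/2+th)
E
```

```text
[ 0.64415853 -0.13596753]
shift [ 11.58 -10.69   3.68] turn [ 1.000e-03  0.000e+00 -1.572e+00]
```

play_rows --moves '[[[8, 0, 2], [0, 0, -1.0], 5], [[8, 0, 2], [0, 0, -1.572], 5], [[10, -2, 3], [0, 0, -1.572], 5], [[11.5, -5, 3.6], [0, 0, -1.572], 5], [[11.5, -9, 3.6], [0, 0, -1.572], 5], [[11.5, -10, 3.6], [0, 0, -1.572], 5], [[11.5, -10, 3.6], [0, 0, -1.572], 5], [[11.5, -10, 3.6], [0, 0, -1.572], 5]]'

```text
time: 12.68
ee_pos: [0.644, -0.1369, 0.1214]
eef_rot: [0.682, 0.731, 0.001, -0.0]
ft_force: [0.5, 0.2, 0.1]
width: 0.0496
```

```bash
python3 - <<'E'
from h import *
st(); to(.6442,-.136,.016,np.pi/2+.128)
E
```

```text
t 12.68 pos [ 644.  -136.9  121.4] yaw 1.64 zaxis [ 0.001  0.001 -1.   ] F [0.5 0.2 0.1] w 0.05
shift [ 0.08  0.02 10.54] turn [ 0.001 -0.001 -0.059]
```

play_rows --moves '[[[0, 0, 3], [0, 0, -0.059], 5], [[0, 0, 7], [0, 0, -0.059], 5], [[0, 0, 10], [0, 0, -0.059], 5], [[0, 0, 10.4], [0, 0, -0.059], 5], [[0, 0, 10.4], [0, 0, -0.059], 5]]'

```text
time: 13.3
ee_pos: [0.6445, -0.1389, 0.0181]
eef_rot: [0.664, 0.748, 0.001, 0.0]
ft_force: [0.8, -0.1, 0.3]
width: 0.05
```

```bash
python3 - <<'E'
from h import *
st()
O=np.array([.6938,.0267]);th=.128
R=np.array([[np.cos(th),-np.sin(th)],[np.sin(th),np.cos(th)]])
w=O+R@[-.070,-.121]; print(w); to(w[0],w[1],.016,np.pi/2+th)
E
```

```text
t 13.3 pos [ 644.5 -138.9   18.1] yaw 1.69 zaxis [ 0.001  0.    -1.   ] F [ 0.8 -0.1  0.3] w 0.05
[ 0.6398184  -0.10224567]
shift [ 3.69 -0.03  0.22] turn [ 0.001 -0.    -0.008]
```

play_rows --moves '[[[1.2, 0, 0], [0, 0, -0.008], 5], [[2.2, 0, 0], [0, 0, -0.008], 5], [[2.9, 0, 0], [0, 0, -0.008], 5], [[3.4, 0, 0], [0, 0, -0.008], 5], [[3.7, 0, 0], [0, 0, -0.008], 5], [[3.8, 0, 0], [0, 0, -0.008], 5], [[3.9, 0, 0], [0, 0, -0.008], 5]]'

```text
time: 14.18
ee_pos: [0.6393, -0.1027, 0.017]
eef_rot: [0.661, 0.75, -0.0, 0.0]
ft_force: [2.0, -4.3, 0.3]
width: 0.0502
```

```bash
python3 - <<'E'
from h import *
st()
E
```

```text
t 14.18 pos [ 639.3 -102.7   17. ] yaw 1.696 zaxis [ 0.    -0.001 -1.   ] F [ 2.  -4.3  0.3] w 0.05
```

play_rows --moves '[[[0.1, 0, 0], [0, 0, 0], 5], [[0.2, 0, 0], [0, 0, 0], 5], [[0.3, 0, 0], [0, 0, 0], 5], [[0.3, 0, 0], [0, 0, 0], 5]]'

```text
time: 14.68
ee_pos: [0.6392, -0.1026, 0.0171]
eef_rot: [0.662, 0.749, -0.001, 0.002]
ft_force: [2.1, -10.2, -1.5]
width: 0.0502
```

```bash
python3 - <<'E'
from h import *
st()
E
```

```text
t 14.68 pos [ 639.2 -102.6   17.1] yaw 1.694 zaxis [ 0.001 -0.004 -1.   ] F [  2.1 -10.2  -1.5] w 0.05
```

play_rows --moves '[[[-2, 0, 0], [0, 0, 0], 5], [[-4, 0, 0], [0, 0, 0], 5], [[-5, 0, -5], [0, 0, 0], 3], [[-5, 0, -11], [0, 0, 0], 0], [[-5, 0, -13], [0, 0, 0], 0], [[-5, 0, -13], [0, 0, 0], 0]]'

```text
time: 15.42
ee_pos: [0.6459, -0.1492, 0.1482]
eef_rot: [0.661, 0.75, 0.001, 0.001]
ft_force: [0.8, -0.3, -0.8]
width: 0.0177
```

```bash
python3 - <<'E'
from h import *
st(); to(.646,-.035,.13,np.pi/2+.128)
p=camera('top');cv2.imwrite('pics/t9.png',rectify(p,.03,.53,.75,-.15,.07,2700))
r=masks_of(p,'knob_top')
for k in r:
    c=max(cv2.findContours(k['region'].astype(np.uint8),0,1)[0],key=cv2.contourArea)[:,0]
    print(k['conf'],k['at'],cv2.minEnclosingCircle((unproj(p,c,.1)[:,:2]*1000).astype(np.float32)))
E
```

```text
t 15.43 pos [ 645.9 -149.2  148.2] yaw 1.696 zaxis [ 0.002 -0.001 -1.   ] F [ 0.8 -0.3 -0.8] w 0.018
shift [11.33  1.43  1.82] turn [ 0.002  0.001 -0.003]
0.61 [293.4, 170.2] ((645.7303466796875, -36.39468002319336), 16.26513671875)
```

View pics/t9.png

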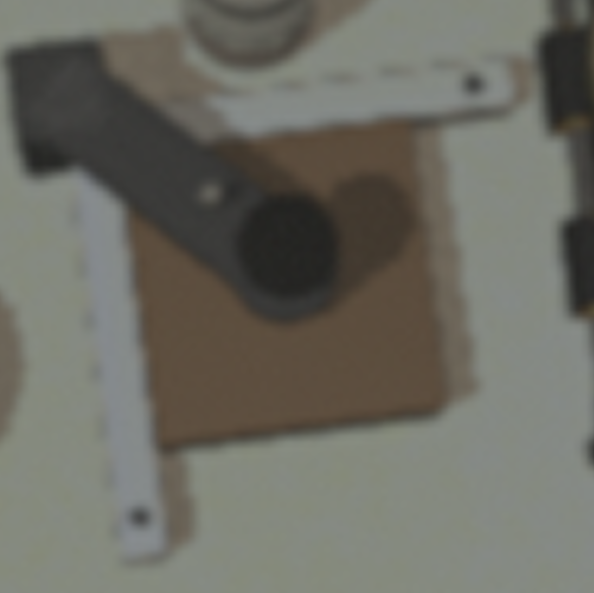

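play_rows --moves '[[[4, 0.5, 1], [0, 0, 0], 0], [[8, 1, 1.8], [0, 0, 0], 0], [[10.5, 1.4, 1.8], [0, 0, 0], 0], [[11.3, 1.4, 1.8], [0, 0, 0], 0], [[11.3, 1.4, 1.8], [0, 0, 0], 0], [[11.3, 1.4, 1.8], [0, 0, 0], 0]]'

```text
time: 16.27
ee_pos: [0.6448, -0.0364, 0.1285]
eef_rot: [0.662, 0.75, -0.0, 0.0]
ft_force: [0.4, -0.8, -0.3]
width: 0.0002
```

```bash
python3 - <<'E'
from h import *
st(); to(.646,-.0355,.103,np.pi/2+.128)
p=camera('side');cv2.imwrite('pics/s4.png',cv2.resize(p['frame'][140:240,190:330,::-1],None,fx=5,fy=5,interpolation=2))
E
```

```text
t 16.27 pos [644.8 -36.4 128.5] yaw 1.695 zaxis [-0.001 -0.001 -1.   ] F [ 0.4 -0.8 -0.3] w 0.0
shift [0.08 0.13 2.55] turn [-0.001  0.001 -0.004]
```

View pics/s4.png

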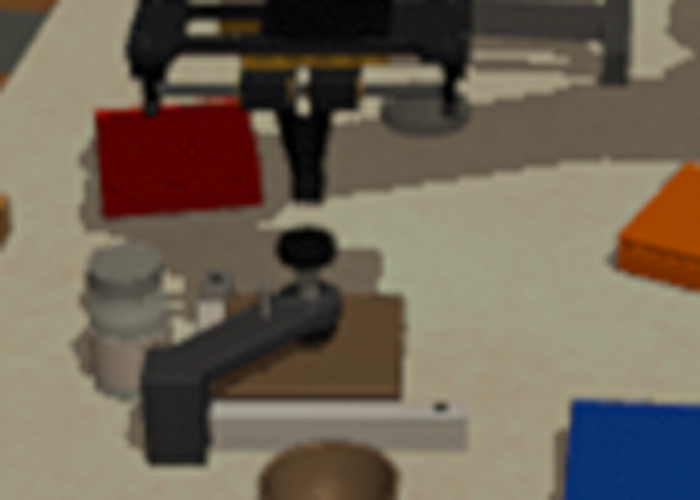

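play_rows --moves '[[[0.1, 0.1, 1.5], [0, 0, 0], 0], [[0.1, 0.1, 2.3], [0, 0, 0], 0], [[0.1, 0.1, 2.5], [0, 0, 0], 0], [[0.1, 0.1, 2.6], [0, 0, 0], 0]]'

```text
time: 16.82
ee_pos: [0.6457, -0.0332, 0.1029]
eef_rot: [0.661, 0.75, 0.0, -0.0]
ft_force: [-0.3, -0.1, 0.4]
width: 0.0004
```

```bash
python3 -c "
from h import *
st()"
```

```text
t 16.82 pos [645.7 -33.2 102.9] yaw 1.697 zaxis [-0.  0. -1.] F [-0.3 -0.1  0.4] w 0.0
```

play_rows --moves '[[[0, 0, 0.1], [0, 0, 0], 0], [[0, 0, 0.2], [0, 0, 0], 0]]'

```text
time: 17.08
ee_pos: [0.6459, -0.0333, 0.1012]
eef_rot: [0.661, 0.75, 0.0, 0.0]
ft_force: [-0.8, -0.1, 0.1]
width: 0.0004
```

play_rows --moves '[[[0, 0, 0.1], [0, 0, 0], 0], [[0, 0, 0.1], [0, 0, 0], 0]]'

```text
time: 17.32
ee_pos: [0.6458, -0.0333, 0.1003]
eef_rot: [0.661, 0.75, 0.0, 0.0]
ft_force: [-1.1, -0.4, 2.6]
width: 0.0005
```

play_rows --moves '[[[0, 0, 0.1], [0, 0, 0], 0], [[0, 0, 0.1], [0, 0, 0], 0]]'

```text
time: 17.58
ee_pos: [0.6458, -0.0333, 0.0991]
eef_rot: [0.661, 0.75, 0.0, 0.0]
ft_force: [-1.1, 0.1, 4.2]
width: 0.0006
```

play_rows --moves '[[[0, 0, 0.2], [0, 0, 0], 0], [[0, 0, 0.4], [0, 0, 0], 0], [[0, 0, 0.6], [0, 0, 0], 0], [[0, 0, 0.8], [0, 0, 0], 0], [[0, 0, 1.0], [0, 0, 0], 0], [[0, 0, 1.2], [0, 0, 0], 0], [[0, 0, 1.3], [0, 0, 0], 0], [[0, 0, 1.3], [0, 0, 0], 0]]'

```text
time: 18.58
ee_pos: [0.6459, -0.0333, 0.0869]
eef_rot: [0.661, 0.75, 0.0, 0.0]
ft_force: [-4.6, -0.4, 13.4]
width: 0.0004
```

```bash
python3 -c "
from h import *
st()"
```

```text
t 18.57 pos [645.9 -33.3  86.9] yaw 1.697 zaxis [ 0.001 -0.    -1.   ] F [-4.6 -0.4 13.4] w 0.0
```

play_rows --moves '[[[0, 0, 0.1], [0, 0, 0], 0], [[0, 0, 0.17], [0, 0, 0], 0], [[0, 0, 0.17], [0, 0, 0], 0]]'

```text
time: 18.95
ee_pos: [0.6459, -0.0333, 0.0853]
eef_rot: [0.661, 0.75, 0.0, 0.0]
ft_force: [-5.3, -1.1, 13.5]
width: 0.0004
```

```bash
python3 - <<'E'
from h import *
st()
p=camera('side');f=p['frame']
cv2.imwrite('pics/s5.png',cv2.resize(f[165:225,215:305,::-1],None,fx=8,fy=8,interpolation=2))
print('gauge px',proj(p,[.6938+.992*-.031+.128*.031,.0267-.128*.031-.992*.031,.085]),'knob top if 85/87',proj(p,[[.646,-.0347,.085],[.646,-.0347,.09]]))
for i in range(3): camera('top'); st()
E
```

```text
t 18.95 pos [645.9 -33.3  85.3] yaw 1.697 zaxis [ 0.001 -0.    -1.   ] F [-5.3 -1.1 13.5] w 0.0
gauge px [[243.22939109 196.04385857]] knob top if 85/87 [[252.0320451  191.87062413]
 [251.9697768  190.41129392]]
t 19.05 pos [645.9 -33.3  85.3] yaw 1.697 zaxis [ 0.001 -0.001 -1.   ] F [-4.2 -0.4 14.3] w 0.001
t 19.1 pos [645.9 -33.3  85.3] yaw 1.697 zaxis [ 0.001 -0.    -1.   ] F [-4.6 -1.1 13.5] w 0.0
t 19.15 pos [645.9 -33.3  85.3] yaw 1.697 zaxis [ 0.001 -0.    -1.   ] F [-6.  -1.3 14.6] w 0.0
```

View pics/s5.png

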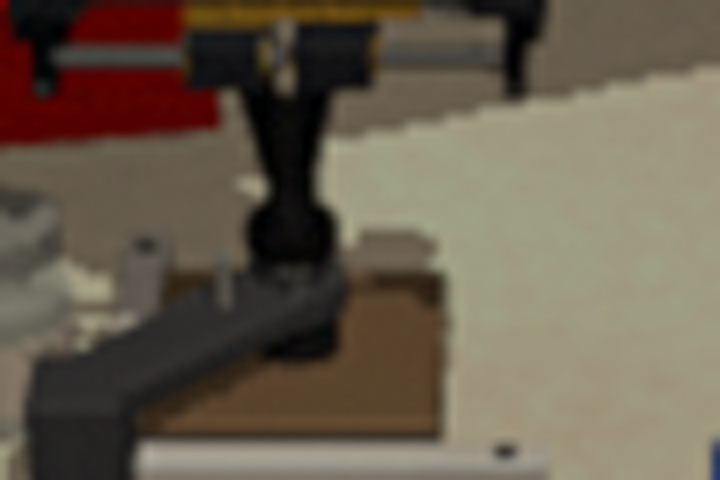

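play_rows --moves '[[[0, 0, 0], [0, 0, 0], 0], [[0, 0, 0], [0, 0, 0], 0], [[0, 0, 0], [0, 0, 0], 0], [[0, 0, 0], [0, 0, 0], 0], [[0, 0, 0], [0, 0, 0], 0], [[0, 0, 0], [0, 0, 0], 0], [[0, 0, 0], [0, 0, 0], 0], [[0, 0, 0], [0, 0, 0], 0]]'

```text
time: 20.15
ee_pos: [0.6459, -0.0333, 0.0854]
eef_rot: [0.661, 0.75, 0.0, 0.0]
ft_force: [-5.0, -0.1, 14.0]
width: 0.0002
```

play_rows --moves '[[[0, 0, 0], [0, 0, 0], 0], [[0, 0, 0], [0, 0, 0], 0], [[0, 0, 0], [0, 0, 0], 0], [[0, 0, 0], [0, 0, 0], 0], [[0, 0, 0], [0, 0, 0], 0], [[0, 0, 0], [0, 0, 0], 0], [[0, 0, 0], [0, 0, 0], 0], [[0, 0, 0], [0, 0, 0], 0]]'

```text
time: 21.15
ee_pos: [0.6459, -0.0333, 0.0854]
eef_rot: [0.661, 0.75, 0.0, 0.0]
ft_force: [-5.2, -0.7, 13.9]
width: 0.0005
```

play_rows --moves '[[[0, 0, 0], [0, 0, 0], 0], [[0, 0, 0], [0, 0, 0], 0], [[0, 0, 0], [0, 0, 0], 0], [[0, 0, 0], [0, 0, 0], 0]]'

```text
time: 21.65
ee_pos: [0.6459, -0.0333, 0.0854]
eef_rot: [0.661, 0.75, 0.0, 0.0]
ft_force: [-5.7, -0.5, 14.5]
width: 0.0006
```

```bash
python3 - <<'E'
from h import *
st()
p=camera('side');f=p['frame']
cv2.imwrite('pics/s6.png',cv2.resize(f[130:270,180:320,::-1],None,fx=4.2,fy=4.2,interpolation=2))
E
```

```text
t 21.65 pos [645.9 -33.3  85.4] yaw 1.697 zaxis [ 0.001 -0.    -1.   ] F [-5.7 -0.5 14.5] w 0.001
```

View pics/s6.png

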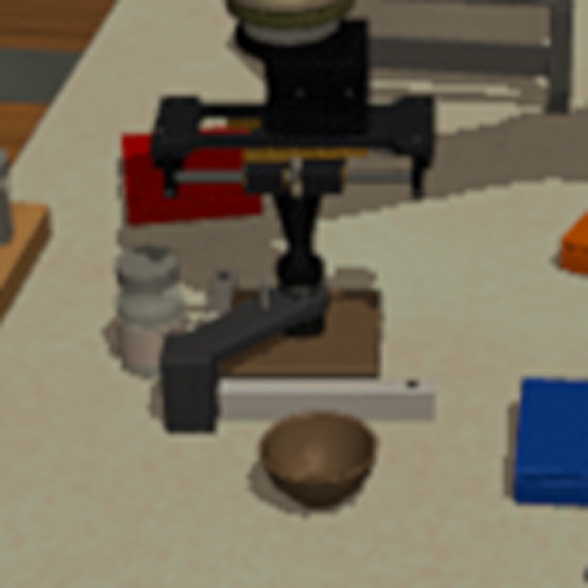

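Held steady at depth for over 2.5 s, the pad is on the lid and the dish is flush. Handing in.

```bash
python3 -c "
from bench import close_job
print(close_job())"
```

```text
the job is handed in; nothing more can be done
None
```

I pushed the brown stoneware dish flush into the fence corner, then pressed the knob down about 15 mm and handed the job in at 21.7 s while still holding it.

**Dish:**
- I slid it against the side fence while turning it square, then against the back fence. I then pushed the right side once more and it did not move.
- Each push ended with the force rising while the dish stayed still: 14 N at the side fence, 23 N at the back fence and 10 N on the repeat.
- The last top view showed the dish flush on both sides. Its measured angle was 0.132 rad, against 0.12–0.13 for the fences.

**Knob:**
- The fingertips first met it at about 100.3 mm height and pressed it to 85.3–85.4 mm, so the depth is 14.9–15.0 mm.
- Measured against the 85 mm gauge height, it could be up to 0.4 mm short.
- I held it there for about 2.7 s at a steady 13.5–14.5 N, never near the bottom stop. The side view showed the pad bearing on the lid.

**What disagreed:**
- A sideways force of about 5 N was present during the hold.
- The fingertips pressed about 2 mm off the knob's centre.

I saw no disturbance of the other items in the pictures, but I did not measure their positions again at the end.

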